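# Gauge the bore of a file handle

## Task

Take the steel depth gauge out of the wooden punch stand and put it down the bored hole of the file handle in the clamp, pressing gently until the rod stands on the bottom of the hole and its brass friction collar has been slid up by the handle's brass rim. Then draw it out and stand it back in its socket, with the collar left where the handle set it, so that the depth can be read off. The hole's depth is not known, so feel for it, do not press hard on the wood, and leave the other tools where they lie.

Things in the scene. Friction and masses are not known exactly. Their poses are not given: they have to be found in the camera images.
- gauge: Depth gauge, 116 mm long, about 110 g: steel rod 8 mm in diameter with dark rings every 5 mm, and a dark knurled grip 13 mm in diameter from 89 to 116 mm above the lower end; take it there from above. Origin at the centre of the lower end, z along the rod to the grip. It starts upright in the stand's socket, standing on the socket's bottom.
- gauge_tip (a point): Centre of the gauge's lower end (the origin of gauge). The end of the rod is rounded like half a ball.
- collar (a joint): Slide of the gauge's brass collar, m: its lower face stands 23 mm + this value above the rod's lower end. The collar is a ring 20 mm in diameter, 10 mm high, a friction fit: it stays where it is left and slides along the rod (0 to 52 mm) only when pushed with about 5 N. It starts at 0.5 to 2 mm.
- collar_face (a point): Centre of the collar's lower face, on the rod's axis.
- handle_clamp: Fixed wooden clamp, board 128 x 96 x 10 mm with two jaws 112 mm long (along x) and 44 mm high, holding a turned wooden file handle upright in its middle. The handle's neck, 26 mm in diameter, ends at the top in a brass ferrule 24 mm in diameter with a flat rim. The gauge must not press on the handle with more than 25 N. Origin under the middle of the board, z up.
- bore_mouth (a point): Centre of the bore's mouth in the flat brass rim on top of the handle, 95 mm above the bench; z up. The bore runs straight down, 9.6 mm in diameter (the 8 mm rod enters, the collar does not), and ends blind 28 to 42 mm below; the depth differs every time and can hardly be seen. The soft wood of its end takes at most 25 N.
- punch_stand: Fixed dark wooden stand, 104 x 52 mm at the foot, top 34 mm above the bench, with two short steel doming punches standing in it, heads at most 63 mm above the bench. Origin under its middle, x along its length; the gauge's socket is 26 mm from the middle towards its -x end.
- socket (a point): Centre of the mouth of the gauge's socket in the stand's top, 34 mm above the bench. The socket is a round hole 9.6 mm in diameter and 21 mm deep, closed below; z up.
- bead_box: Loose clear round box with gold beads and a lid, 60 mm in diameter, 44 mm high; leave alone.
- lighter: Loose blue lighter, 70 x 24 x 13 mm, lying on the bench; leave alone.
- ring_clamp: Loose wooden ring clamp with a ferrule round its middle, 126 x 30 x 22 mm, lying on the bench; leave alone.

How it is judged:
On the way:
1. the gauge stands in the handle's bore, its lower end on the bottom of the bore and the collar on the ferrule's rim (distance between gauge_tip and bore_end_c0 below 0.0115 m and horizontal distance between gauge_tip and bore_mouth below 0.004 m and z of collar_face in the frame of bore_mouth below 0.0015 m and angle between gauge's own z axis and vertical below 0.12 rad), for 0.2 s.
At the end, for the whole second after the job is handed in: The gauge stands released and at rest in its socket, lower end within 2.5 mm of the socket's bottom and 4 mm of its axis, tilted under 0.2 rad; the height of the collar's lower face above the rod's lower end equals the depth of the handle's bore within 1 mm (2 mm always fails) (horizontal distance between gauge_tip and socket below 0.004 m and z of gauge_tip in the frame of socket below -0.0185 m and angle between gauge's own z axis and vertical below 0.2 rad and linear speed of gauge below 0.02 m/s and ((z of bore_end_c0 in the frame of bore_mouth between -0.039 and -0.037 m and value of joint collar between 0.004 and 0.007 m) or (z of bore_end_c0 in the frame of bore_mouth between -0.04 and -0.039 m and value of joint collar between 0.005 and 0.008 m) or (z of bore_end_c0 in the frame of bore_mouth between -0.041 and -0.04 m and value of joint collar between 0.006 and 0.009 m) or (z of bore_end_c0 in the frame of bore_mouth between -0.042 and -0.041 m and value of joint collar between 0.007 and 0.01 m) or (z of bore_end_c0 in the frame of bore_mouth between -0.043 and -0.042 m and value of joint collar between 0.008 and 0.011 m) or (z of bore_end_c0 in the frame of bore_mouth between -0.044 and -0.043 m and value of joint collar between 0.009 and 0.012 m) or (z of bore_end_c0 in the frame of bore_mouth between -0.045 and -0.044 m and value of joint collar between 0.01 and 0.013 m) or (z of bore_end_c0 in the frame of bore_mouth between -0.046 and -0.045 m and value of joint collar between 0.011 and 0.014 m) or (z of bore_end_c0 in the frame of bore_mouth between -0.047 and -0.046 m and value of joint collar between 0.012 and 0.015 m) or (z of bore_end_c0 in the frame of bore_mouth between -0.048 and -0.047 m and value of joint collar between 0.013 and 0.016 m) or (z of bore_end_c0 in the frame of bore_mouth between -0.049 and -0.048 m and value of joint collar between 0.014 and 0.017 m) or (z of bore_end_c0 in the frame of bore_mouth between -0.05 and -0.049 m and value of joint collar between 0.015 and 0.018 m) or (z of bore_end_c0 in the frame of bore_mouth between -0.051 and -0.05 m and value of joint collar between 0.016 and 0.019 m) or (z of bore_end_c0 in the frame of bore_mouth between -0.053 and -0.051 m and value of joint collar between 0.017 and 0.02 m))); the robot touches nothing.
It fails at once if the gauge (rod or collar) is pressed on the handle or on the bottom of its bore with more than 25 N (contact force between gauge and handle_clamp above 25 N or contact force between gauge and bore_end_c0 above 25 N).
It fails at once if the clear round box moved more than 15 mm (distance of bead_box from where it was at the start of the episode above 0.015 m).
It fails at once if the lighter moved more than 15 mm (distance of lighter from where it was at the start of the episode above 0.015 m).
It fails at once if the wooden ring clamp moved more than 15 mm (distance of ring_clamp from where it was at the start of the episode above 0.015 m).
It also fails if it takes over 62 s, if anything falls off the work surface, if the arm or the gripper's body presses on something with over 40 N, if the wrist force passes 120 N, or if a joint passes its speed limit or range.

## Robot

A 6-joint arm with a two-finger parallel gripper is mounted at the origin on a cart in front of the work surface, level with it; the furniture and walls round the work are solid. World frame = base frame: x ahead of the robot, y to its left, z up, the work surface at z = 0. Lengths are in m, angles in rad, forces in N, time in s.
With the tool pointing down it reaches from about 0.35 to 0.925 m from the base axis. Payload 6.4 kg.
Tool frame: the origin (TCP) lies at the centre of the arm's flange, where the gripper is bolted on; the fingertips stand 199 mm ahead of it and the grasp point (between the pads) lies 180 mm ahead of it (robot.nose_length is the distance from the TCP to the fingertips, in m); z points along the fingers, y is the direction in which the jaws open and shut (so a half turn about z gives the same grasp; the last joint's range is limited). The gripper opens to 94 mm and grips with 3 to 60 N. Pads are 16 mm wide; open, the fingers measure 119 mm over their backs; the gripper's body (75 mm by 177 mm) begins 78 mm behind the grasp point.
Start: joints at [-1.404, 0.245, 1.558, -0, 1.339, -0.174], TCP at [0.217, -0.613, 0.405] pointing down, gripper open.
Joint ranges: [-3.13, 3.13], [-1.02, 2.26], [0.13, 2.54], [-0.95, 4.09], [0.21, 2.88], [-2.74, 2.74]. Speed limits (rad/s): [2.57, 2.57, 3.14, 3.14, 3.14, 3.14].

## Interface

Orientations are given as a rotation vector (axis times angle).
In Python, from bench import robot gives the robot as it stands.
- The arm moves only by the tool play_rows, never from a script. Its argument "commands" is one flat list of numbers, 7 for each row, row after row: the turn, a rotation vector about the tool's x, y, z in rad, then the shift along the tool's x, y, z in m, then the opening in per cent of the stroke, from 0 (shut) to 100 (fully open). A call has 1 to 8 rows; each row is the pose to reach, as a shift and turn from the pose measured when the call began, along the tool's axes at that moment; what a row does not reach only later rows make up. A row lasts 1/10 s, in which the tool goes at most 50 mm and 8.59 degrees, less where a joint would pass 70% of its speed; a pose out of reach is approached as far as the arm can. A call with a gripper value outside its range is refused whole. The fingers move at their own pace and stop on an object; "newtons" is the grip in N (left out, the last holds). Time passes only in rows, so rows that repeat a pose let the fingers close. It gives the time, the measured TCP pose, the force and the opening at its end, in the units of the state.
- robot.get_obs(): the state, without advancing time (a new reading comes with each control period).
- robot.camera(name): name is "side" or "top"; returns (picture, depth): 420x560x3 uint8, red, green, blue; 420x560 float32, m along the optical axis (not along the pixel's ray), 0 where there is no reading.
- robot.calibration(name): a dict with "mtx" (3x3 intrinsics, pixels), "k1" (the pictures are not rectified: a ray, as slopes to the right and down, at radius r is drawn at 1 + k1 r^2 times it, then the intrinsics apply), "eye" and "attitude" of the camera in the world. Camera axes: x right, y down, z forward; pixel columns grow to the right and rows downward; lengths in m; the calibration is good to about 2 mm. A picture is of the moment at which its call begins. calibration takes no time and is no camera call.
- robot.job_done(): hands the job in, once; it reports no verdict.
Trained networks look in the newest picture that a camera, given by its name, has taken for a name from the list of things; names that differ only in an ending like _2 or _b are one class to them, and where a whole thing is asked for, a point or a joint stands for the part that bears it (a point fixed in the world has none). Each returns a list of dicts, best first, with "conf" (0 to 1); they miss things now and then, are a little off and sometimes report something else, mostly with a low value. They report only what shows in the picture. A call takes as long as a camera call.
- robot.trace(camera, query): "mask" (420x560 bool, what is visible of it).
- robot.mark_of(camera, query): "centre" ([x, y, z] in m, in the coordinates of the camera as it stood for that picture, good to about 4 mm: a listed point, or the origin of a listed thing).
The state is a dict: "t": time; "qpos": joint angles; "dq": joint speeds; "joint_efforts": joint torques, N m; "tool_pos": TCP position; "eef_rot": TCP orientation; "ft_force": force on the tool from outside, world axes, zero at the start; "torque": the same for the moment, N m; "width": opening from 0.0 (shut) to 1.0 (fully open).
Only numpy, scipy, OpenCV 4.12 (cv2) and the standard library are available. Lean on these libraries where they do the work, as an engineer would, in place of code of your own. Each camera call takes 0.05 s, during which the arm holds its last target.

## Working session

There is one attempt and no reset: what is moved stays moved. The work goes in short steps, Python scripts to look and compute and a tool call to move; the robot and the scene stay as the last step left them, time stands still between calls to the robot, and variables do not carry over. Pictures are saved under pics/ and viewed, and the job is handed in when it is done.

Besides the shell and the picture viewer there is one more tool, called by a JSON object that holds its "fn" and its "kwargs". play_rows: Moves the arm, as the interface text tells. Its arguments: {"type":"object","properties":{"commands":{"type":"array"},"newtons":{"type":"number"}},"required":["commands"]}

```bash
ls; mkdir -p pics; cat > h.py <<'E'
import numpy as np, cv2
from scipy.spatial.transform import Rotation as R
from bench import robot
def cam(name):
    c=robot.calibration(name); return c
def att(c):
    a=np.array(c['attitude'],float)
    return a if a.shape==(3,3) else R.from_rotvec(a).as_matrix()
def toworld(name,p):
    c=cam(name); return att(c)@np.array(p)+np.array(c['eye'])
def pix2ray(name,u,v):
    c=cam(name); K=np.array(c['mtx'])
    xd=np.array([(u-K[0,2])/K[0,0],(v-K[1,2])/K[1,1]]); x=xd.copy()
    for _ in range(20): x=xd/(1+c['k1']*(x@x))
    return np.array([x[0],x[1],1.0])
def pixw(name,u,v,d): return toworld(name,pix2ray(name,u,v)*d)
def pixz(name,u,v,z):
    c=cam(name); r=att(c)@pix2ray(name,u,v); e=np.array(c['eye']); return e+r*(z-e[2])/r[2]
def proj(name,P):
    c=cam(name); q=att(c).T@(np.array(P)-np.array(c['eye'])); x=q[:2]/q[2]; x=x*(1+c['k1']*(x@x)); K=np.array(c['mtx'])
    return K[0,0]*x[0]+K[0,2],K[1,1]*x[1]+K[1,2]
def save(img,fn): cv2.imwrite('pics/'+fn,img[:,:,::-1])
E
python3 - <<'E'
from h import *
print(robot.calibration('top'),robot.calibration('side'))
for n in('top','side'):
    im,d=robot.camera(n); save(im,n+'0.png'); np.save(n+'0.npy',d)
    for q in ('gauge','gauge_tip','collar_face','bore_mouth','socket','handle_clamp','punch_stand','bead_box','lighter','ring_clamp'):
        for r in robot.mark_of(n,q)[:2]: print(n,q,round(r['conf'],2),toworld(n,r['centre']).round(4))
o=robot.get_obs();print(o)
E
```

```text
pics
{'mtx': array([[410.63482114,   0.        , 279.0689116 ],
       [  0.        , 410.63482114, 210.52999771],
       [  0.        ,   0.        ,   1.        ]]), 'k1': -0.048252214020204624, 'eye': array([ 0.42679448, -0.27758212,  0.92623382]), 'attitude': array([-2.1381815 ,  2.17760755, -0.17438088])} {'mtx': array([[388.77574182,   0.        , 284.0064286 ],
       [  0.        , 388.77574182, 209.94238722],
       [  0.        ,   0.        ,   1.        ]]), 'k1': -0.053442173597402595, 'eye': array([ 0.27055884, -1.05024772,  0.40489814]), 'attitude': array([-1.91085863,  0.34264077, -0.20458418])}
top gauge 0.61 [ 0.4295 -0.3278  0.0111]
top gauge_tip 0.59 [ 0.4304 -0.3276  0.0079]
top bore_mouth 0.61 [ 0.5444 -0.129   0.0893]
top socket 0.85 [ 0.4346 -0.3321  0.0344]
top socket 0.57 [ 0.4295 -0.3319  0.0351]
top handle_clamp 0.88 [ 5.473e-01 -1.282e-01  3.000e-04]
top punch_stand 0.87 [ 0.4515 -0.3369 -0.001 ]
top punch_stand 0.44 [ 0.4469 -0.457  -0.0011]
top bead_box 0.96 [ 0.6915 -0.2304 -0.0043]
top lighter 0.74 [ 0.5734 -0.3122 -0.0025]
top ring_clamp 0.56 [ 0.445
[... 693 characters left out ...]
 [ 0.542  -0.1299  0.0024]
{'t': 1.1, 'qpos': array([-1.40412313e+00,  2.45107452e-01,  1.55782219e+00,  1.24777816e-05,
        1.33871546e+00, -1.74112944e-01]), 'dq': array([ 5.38718511e-04, -1.24411017e-04,  5.20047449e-05, -1.55891947e-03,
       -4.67803743e-04, -5.24468793e-04]), 'joint_efforts': array([-1.02128088e-03, -4.15845215e+01, -3.14879465e+01,  6.84694620e-02,
        2.88360956e-02, -9.63793013e-06]), 'tool_pos': array([ 0.21724786, -0.61262634,  0.40463854]), 'eef_rot': array([-3.09604583e+00, -5.32705726e-01, -1.93804340e-05]), 'ft_force': array([ 0.25024989, -0.36785894,  0.10071331]), 'torque': array([-0.08450643,  0.02056756,  0.00186364]), 'width': 0.9983478733147519}
```

View pics/top0.png

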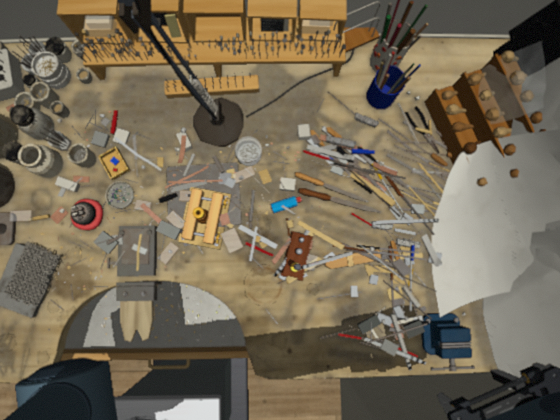

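View pics/side0.png

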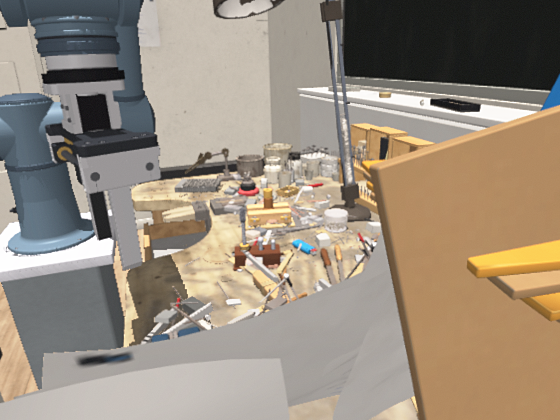

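```bash
python3 - <<'E'
from h import *
a=cv2.imread('pics/top0.png');b=cv2.imread('pics/side0.png')
u,v=map(int,proj('top',[.43,-.327,.1]));p=cv2.resize(a[v-40:v+40,u-40:u+40],(400,400),interpolation=2);print(u,v)
u,v=map(int,proj('top',[.544,-.128,.095]));q=cv2.resize(a[v-40:v+40,u-40:u+40],(400,400),interpolation=2);print(u,v)
cv2.imwrite('pics/c1.png',np.hstack([p,q]))
u,v=map(int,proj('side',[.43,-.327,.08]));p=cv2.resize(b[v-40:v+40,u-40:u+40],(400,400),interpolation=2);print(u,v)
u,v=map(int,proj('side',[.544,-.128,.095]));q=cv2.resize(b[v-40:v+40,u-40:u+40],(400,400),interpolation=2);print(u,v)
cv2.imwrite('pics/c2.png',np.hstack([p,q]))
E
```

```text
295 266
196 212
243 230
267 189
```

View pics/c1.png

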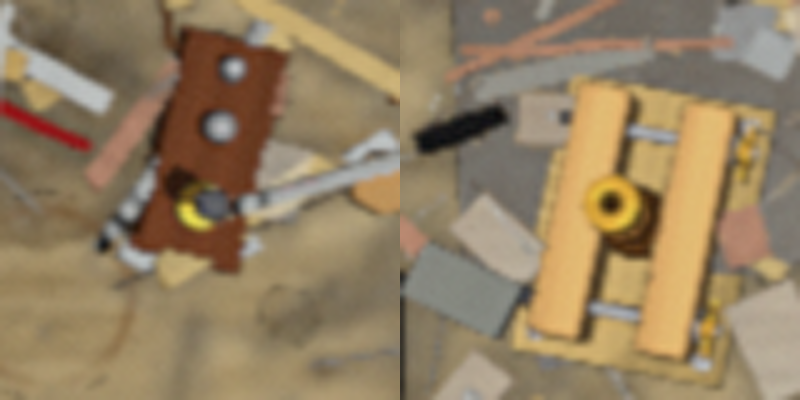

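View pics/c2.png

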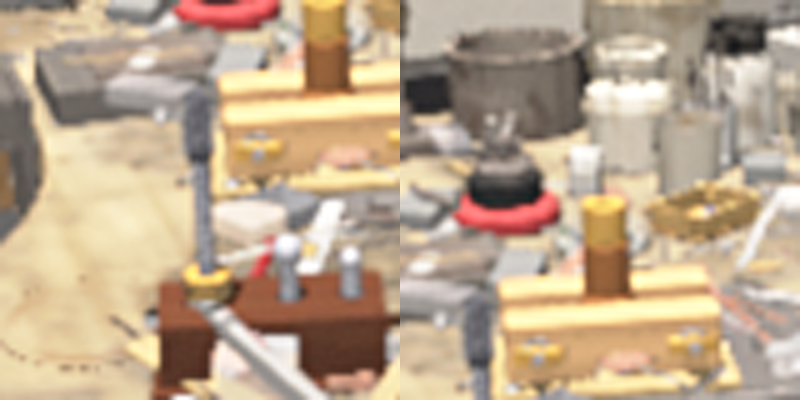

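```bash
python3 - <<'E'
from h import *
print('gauge top from top',pixz('top',297.0,266.6,.129),'side',pixz('side',242.6,208.2,.129))
print('mouth top',pixz('top',197.8,212.1,.095),'side',pixz('side',267.5,189.3,.095))
print('collar in top', pixz('top',295,267,.047))
# back project check axis in side
for z in (.129,.102,.047,.036): print(z,proj('side',[.4287,-.3275,z]),proj('top',[.4287,-.3275,z]))
p1=pixz('top',255+233/5-.5,226+67/5-.5,.063);p2=pixz('top',255+220/5-.5,226+126/5-.5,.063);print('punches',p1,p2)
p1=pixz('side',203+288/5-.5,190+243/5-.5,.060);p2=pixz('side',203+350/5-.5,190+256/5-.5,.060);print('punches',p1,p2)
for n in('top','side'):
  for q in('gauge','punch_stand','handle_clamp'):
    robot.camera(n)
    for r in robot.trace(n,q)[:1]:
      ys,xs=np.nonzero(r['mask']);print(n,q,r['conf'],xs.min(),xs.max(),ys.min(),ys.max(),len(xs))
      rect=cv2.minAreaRect(np.c_[xs,ys].astype(np.float32));print(rect)
E
```

```text
gauge top from top [ 0.42980454 -0.32764938  0.129     ] side [ 0.43101986 -0.32581403  0.129     ]
mouth top [ 0.54389717 -0.13014021  0.095     ] side [ 0.54456032 -0.12513427  0.095     ]
collar in top [ 0.42935603 -0.3285231   0.047     ]
0.129 (np.float64(241.68090868863874), np.float64(208.62943522621438)) (np.float64(296.9370219550317), np.float64(267.17887301322173))
0.102 (np.float64(242.48766886459876), np.float64(220.97335516596064)) (np.float64(296.09055074425305), np.float64(267.22871379706015))
0.047 (np.float64(244.08449114734717), np.float64(245.2017747640943)) (np.float64(294.52677197293457), np.float64(267.3207274604138))
0.036 (np.float64(244.3964498553015), np.float64(249.90397480012382)) (np.float64(294.2371611801207), np.float64(267.3377594067442))
punches [ 0.48773911 -0.34190399  0.063     ] [ 0.46307745 -0.33578046  0.063     ]
punches [ 0.46254621 -0.33337915  0.06      ] [ 0.4828174  -0.35523954  0.06      ]
top gauge 0.5 291 301 262 271 76
((295.7500305175781, 266.2500305175781), (8.485280990600586, 9.192387580871582), 45.0)
top punch_stand 0.9 282 311 232 279 814
((296.6852111816406, 255.49612426757812), (22.446308135986328, 45.60519790649414), 14.743562698364258)
top handle_clamp 0.79 179 231 187 247 2280
((205.04721069335938, 217.32861328125), (43.19108200073242, 56.579227447509766), 11.003539085388184)
side gauge 0.5 239 249 207 249 249
((244.0, 228.0), (42.158241271972656, 9.054908752441406), 88.31531524658203)
side punch_stand 0.69 234 281 236 270 866
((256.7539367675781, 252.16632080078125), (31.571430206298828, 48.494850158691406), 84.5596694946289)
side handle_clamp 0.74 245 295 188 230 1238
((268.3883972167969, 207.9662322998047), (40.3693962097168, 50.245174407958984), 85.03025817871094)
```

```bash
python3 - <<'E'
from h import *
a=cv2.imread('pics/top0.png');b=cv2.imread('pics/side0.png')
f=lambda im,u,v:cv2.resize(im[v-12:v+13,u-12:u+13],(400,400),interpolation=0)
cv2.imwrite('pics/d1.png',np.hstack([f(a,297,267),f(a,198,212)]))
cv2.imwrite('pics/d2.png',np.hstack([f(b,243,212),f(b,267,192)]))
d=np.load('top0.npy')
for (u,v) in [(217,120),(200,95),(180,70),(165,45),(150,20),(140,5)]:
    print(u,v,[pixw('top',u+k,v,d[v,u+k]).round(3) for k in(-6,0,6)])
E
```

```text
217 120 [array([ 0.744, -0.154,  0.083]), array([ 0.745, -0.167,  0.08 ]), array([ 0.766, -0.173,  0.025])]
200 95 [array([ 0.733, -0.147,  0.238]), array([ 0.745, -0.152,  0.211]), array([ 0.751, -0.161,  0.195])]
180 70 [array([ 0.719, -0.139,  0.359]), array([ 0.728, -0.144,  0.34 ]), array([ 0.751, -0.144,  0.295])]
165 45 [array([ 0.707, -0.141,  0.447]), array([ 0.918, -0.052,  0.087]), array([ 0.741, -0.142,  0.39 ])]
150 20 [array([ 0.698, -0.143,  0.516]), array([ 0.709, -0.144,  0.498]), array([ 0.741, -0.137,  0.45 ])]
140 5 [array([ 0.702, -0.138,  0.535]), array([ 0.707, -0.142,  0.528]), array([ 0.718, -0.144,  0.512])]
```

View pics/d1.png

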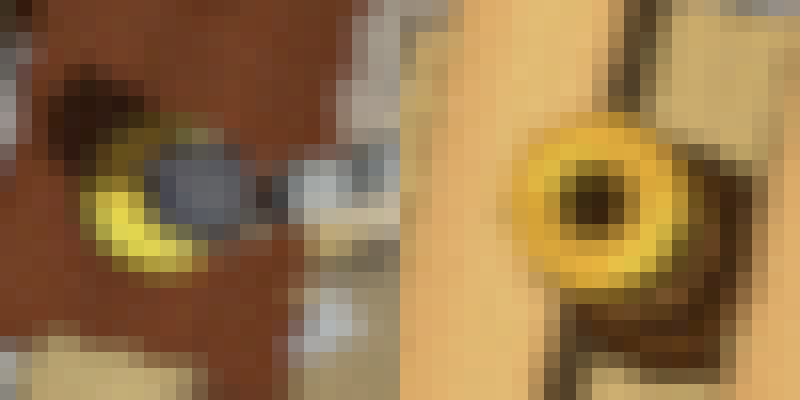

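View pics/d2.png

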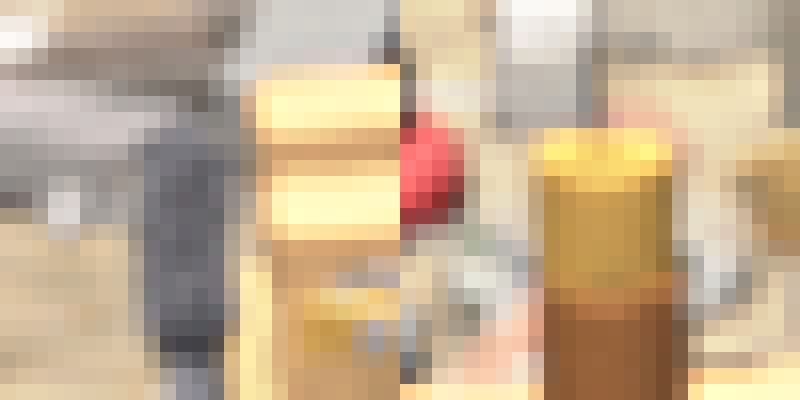

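{"fn": "play_rows", "kwargs": {"commands": [0,0,0,0.04,-0.027,0,45,0,0,0,0.08,-0.054,0,45,0,0,0,0.12,-0.081,0,45,0,0,0,0.16,-0.108,0,45,0,0,0,0.2,-0.135,0,45,0,0,0,0.24,-0.162,0,45,0,0,0,0.275,-0.184,0,45,0,0,0,0.2958,-0.1975,0,45], "newtons": 10}}

```text
t: 2.5
tool_pos: [0.4313, -0.3252, 0.4049]
eef_rot: [3.095, 0.536, 0.001]
ft_force: [0.4, 0.3, 1.0]
width: 0.452
```

```bash
python3 - <<'E'
from h import *
o=robot.get_obs();print(o['t'],o['tool_pos'],o['eef_rot'],o['ft_force'],o['width'],o['qpos'])
Rm=R.from_rotvec(o['eef_rot']).as_matrix()
print(Rm.T@(np.array([.430,-.3276,.2955])-o['tool_pos']))
im,d=robot.camera('side');save(im,'s1.png')
E
```

```text
2.5 [ 0.4313467  -0.32519811  0.40489924] [3.09529515e+00 5.36378231e-01 8.46490372e-04] [0.44267314 0.29844039 1.0312593 ] 0.4523666978001698 [-8.56040264e-01 -1.29081490e-02  1.83869380e+00  3.87549906e-04
  1.31538541e+00  3.71489661e-01]
[-0.00213131  0.00178064  0.10939864]
```

View pics/s1.png

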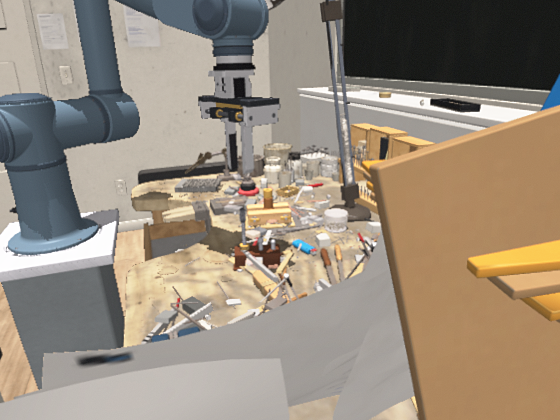

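{"fn": "play_rows", "kwargs": {"commands": [0,0,0,-0.0021,0.0018,0.02,45,0,0,0,-0.0021,0.0018,0.05,45,0,0,0,-0.0021,0.0018,0.08,45,0,0,0,-0.0021,0.0018,0.1,45,0,0,0,-0.0021,0.0018,0.1094,45,0,0,0,-0.0021,0.0018,0.1094,45]}}

```text
t: 3.15
tool_pos: [0.4308, -0.326, 0.2943]
eef_rot: [-3.092, -0.538, -0.0]
ft_force: [0.1, -0.8, 0.8]
width: 0.454
```

```bash
python3 - <<'E'
from h import *
o=robot.get_obs();print(o['t'],o['tool_pos'],o['eef_rot'],o['ft_force'],o['width'])
im,d=robot.camera('side');save(im,'s2.png')
u,v=243,215
cv2.imwrite('pics/s2c.png',cv2.resize(im[v-50:v+50,u-50:u+50,::-1],(600,600),interpolation=2))
E
```

```text
3.15 [ 0.4307544  -0.32599932  0.29429972] [-3.09189810e+00 -5.38202987e-01 -4.07617835e-04] [ 0.14543257 -0.78459482  0.79831259] 0.4544639143555219
```

View pics/s2c.png

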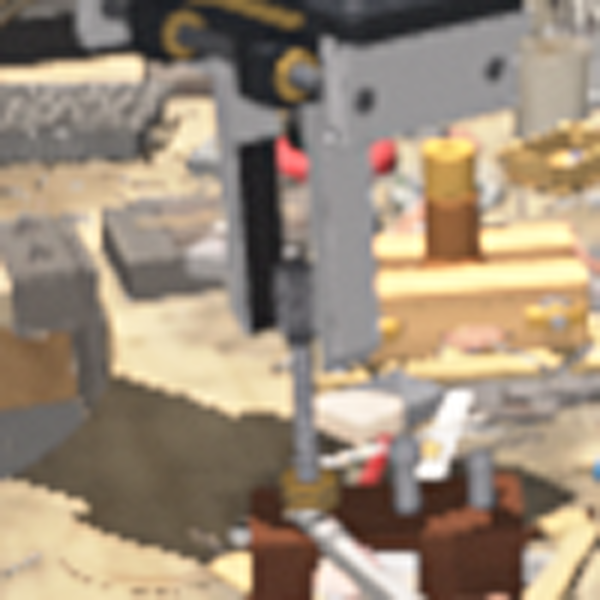

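{"fn": "play_rows", "kwargs": {"commands": [0,0,0,-0.0013,0.0012,0,45,0,0,0,-0.0013,0.0012,0,45,0,0,0,-0.0013,0.0012,0,45]}}

```text
t: 3.5
tool_pos: [0.4305, -0.3282, 0.2967]
eef_rot: [3.095, 0.539, 0.004]
ft_force: [0.9, -0.3, -0.7]
width: 0.447
```

{"fn": "play_rows", "kwargs": {"commands": [0,0,0,0,0,0,20,0,0,0,0,0,0,20,0,0,0,0,0,0,8,0,0,0,0,0,0,8,0,0,0,0,0,0,8,0,0,0,0,0,0,8,0,0,0,0,0,0,8], "newtons": 25}}

```text
t: 4.2
tool_pos: [0.4305, -0.3282, 0.2967]
eef_rot: [3.094, 0.539, 0.004]
ft_force: [0.5, -0.4, -0.7]
width: 0.13
```

```bash
python3 - <<'E'
from h import *
for _ in range(4):
  im,d=robot.camera('side')
  o=robot.get_obs();print(o['t'],o['tool_pos'],o['eef_rot'],o['ft_force'],o['torque'],o['width'])
save(im,'s3.png')
u,v=243,215
cv2.imwrite('pics/s3c.png',cv2.resize(im[v-50:v+50,u-50:u+50,::-1],(600,600),interpolation=2))
E
```

```text
4.25 [ 0.43048986 -0.32823629  0.29668643] [3.09452053 0.5386402  0.00394974] [ 0.43824554  0.11984344 -0.0800303 ] [-0.0005567  -0.01584765 -0.03150646] 0.13360088003318818
4.3 [ 0.43050882 -0.32823278  0.29671916] [3.0944852  0.53860603 0.00399262] [-0.17346    -0.58662321  0.98560364] [-0.01872101 -0.05010428  0.00441054] 0.13412995552139528
4.35 [ 0.43050404 -0.32823453  0.29672557] [3.09444699 0.53859479 0.00401773] [ 0.10094331  0.49737775 -0.13524201] [-0.08776075  0.00097166 -0.00634565] 0.1297853811692032
4.4 [ 0.43049896 -0.32824592  0.29670514] [3.09446812 0.53864132 0.00396212] [-0.15560918 -0.94905855  0.32918857] [-0.08085182 -0.01811828 -0.01218215] 0.1301715413749731
```

View pics/s3c.png

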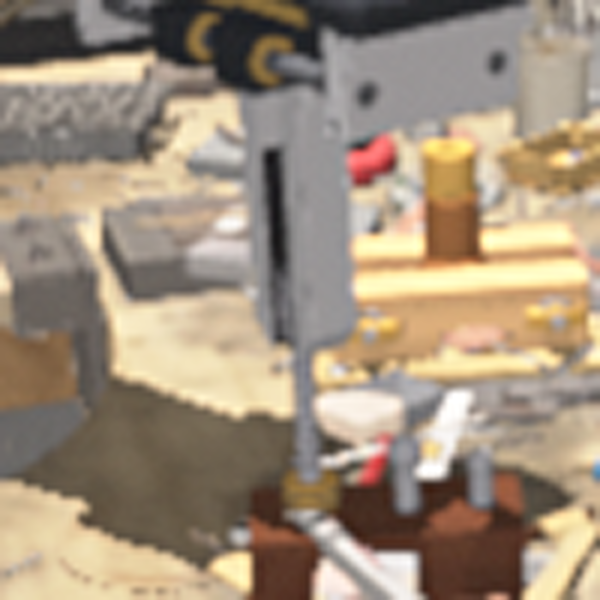

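{"fn": "play_rows", "kwargs": {"commands": [0,0,0,0,0,-0.005,8,0,0,0,0,0,-0.02,8,0,0,0,0,0,-0.045,8,0,0,0,0,0,-0.07,8,0,0,0,0,0,-0.09,8,0,0,0,0,0,-0.1,8,0,0,0,0,0,-0.105,8,0,0,0,0,0,-0.105,8]}}

```text
t: 5.2
tool_pos: [0.4302, -0.3282, 0.4021]
eef_rot: [3.094, 0.539, 0.004]
ft_force: [0.0, -0.3, -1.0]
width: 0.134
```

```bash
cat >> h.py <<'E'
def go(p):
    """shift in tool axes + turn to make tool exactly vertical with yaw of start"""
    o=robot.get_obs();Rm=R.from_rotvec(o['eef_rot'])
    x=np.array([.9424,.3343,0]);x/=np.linalg.norm(x);z=np.array([0,0,-1.]);Rd=np.c_[x,np.cross(z,x),z]
    t=(Rm.inv()*R.from_matrix(Rd)).as_rotvec()
    s=Rm.as_matrix().T@(np.array(p)-o['tool_pos'])
    print('t',o['t'],'pos',o['tool_pos'].round(5),'tilt z',Rm.as_matrix()[:,2].round(5),'F',o['ft_force'].round(2),'T',o['torque'].round(3),'w',round(o['width'],3))
    print('turn',t.round(4),'shift',s.round(5))
E
python3 - <<'E'
from h import *
im,d=robot.camera('side')
save(im,'s4.png')
go([.5441,-.1305,.4017])
u,v=243,190
cv2.imwrite('pics/s4c.png',cv2.resize(im[v-50:v+50,u-50:u+50,::-1],(600,600),interpolation=2))
E
```

```text
t 5.25 pos [ 0.43008 -0.32807  0.40117] tilt z [ 1.95e-03  6.10e-04 -1.00e+00] F [-0.48 -0.03 -2.26] T [0.01  0.029 0.027] w 0.13
turn [ 0.0001 -0.002   0.0037] shift [ 0.17407 -0.14743 -0.00019]
```

View pics/s4c.png

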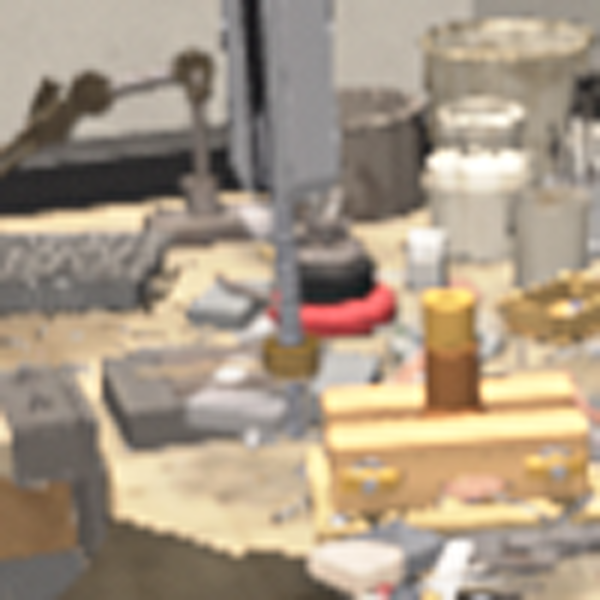

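{"fn": "play_rows", "kwargs": {"commands": [0,0,0,0.012,-0.01,0,8,0,0,0,0.04,-0.034,0,8,0,0,0,0.075,-0.064,0,8,0,0,0,0.11,-0.093,0,8,0,0,0,0.14,-0.119,0,8,0,0,0,0.162,-0.137,0,8,0,0,0,0.174,-0.1474,0,8,0,0,0,0.174,-0.1474,0,8]}}

```text
t: 6.05
tool_pos: [0.5445, -0.1287, 0.4006]
eef_rot: [-3.093, -0.543, -0.001]
ft_force: [-0.4, -0.8, -0.8]
width: 0.13
```

{"fn": "play_rows", "kwargs": {"commands": [0,0,0,0,0,0,8,0,0,0,0,0,0,8]}}

```text
t: 6.25
tool_pos: [0.5441, -0.1295, 0.4002]
eef_rot: [-3.093, -0.541, 0.0]
ft_force: [-0.1, -0.1, -2.0]
width: 0.133
```

```bash
python3 - <<'E'
from h import *
im,d=robot.camera('side')
im2,d=robot.camera('top')
save(im,'s5.png')
go([.5441,-.1305,.388])
u,v=270,180
cv2.imwrite('pics/s5c.png',cv2.resize(im[v-25:v+25,u-25:u+25,::-1],(600,600),interpolation=0))
u,v=198,212
cv2.imwrite('pics/t5c.png',cv2.resize(im2[v-50:v+50,u-50:u+50,::-1],(500,500),interpolation=2))
E
```

```text
t 6.35 pos [ 0.5441  -0.12968  0.40047] tilt z [ 1.00e-04  1.33e-03 -1.00e+00] F [ 0.61 -0.29 -1.78] T [-0.018 -0.029 -0.045] w 0.132
turn [-0.0012 -0.0005  0.0051] shift [-0.00028  0.00079  0.01247]
```

View pics/s5c.png

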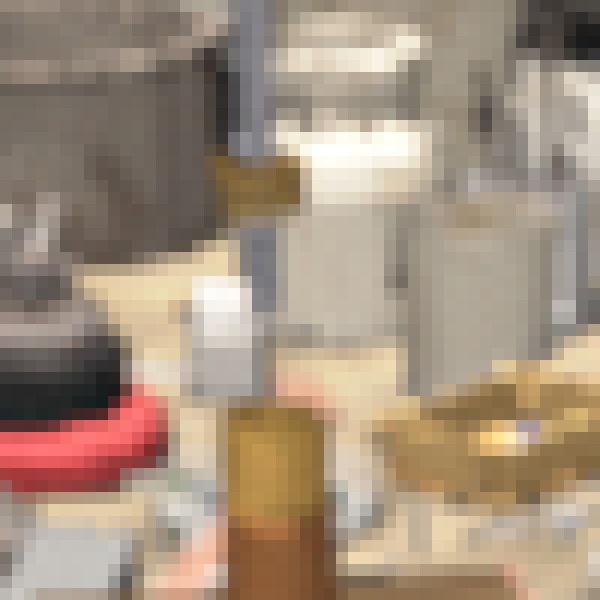

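View pics/t5c.png

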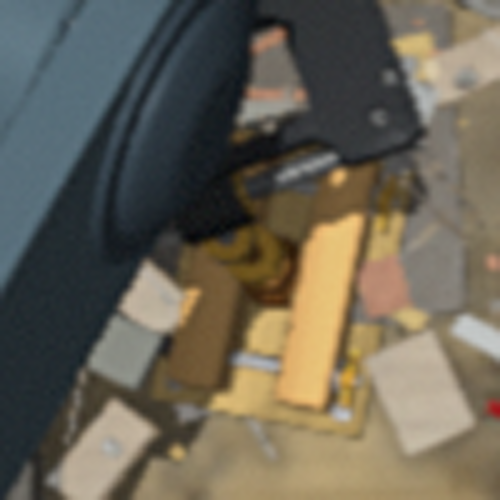

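```bash
python3 - <<'E'
from h import *
for z in(.117,.14,.16,.095,.08): print(z,proj('side',[.5441,-.1297,z]))
for p in ([.5451,-.1297,.095],[.5441,-.1287,.095]): print(proj('side',p))
im=cv2.imread('pics/s5.png')
import sys
for r in list(range(155,162))+[164,165,166,167,168,169]+list(range(173,180))+list(range(190,202,2)): print(r,[int(x) for x in im[r,258:278].astype(int)[:,0]])
E
```

```text
0.117 (np.float64(267.53655752562514), np.float64(181.67301034022285))
0.14 (np.float64(267.2036043516286), np.float64(173.0218690098347))
0.16 (np.float64(266.91043099825725), np.float64(165.3866283126227))
0.095 (np.float64(267.85086217411487), np.float64(189.8201692420646))
0.08 (np.float64(268.0628375888986), np.float64(195.30425544690178))
(np.float64(268.2194612943952), np.float64(189.77272536899468))
(np.float64(267.7366226107169), np.float64(189.71064761006946))
155 [115, 120, 145, 150, 155, 148, 126, 133, 136, 116, 109, 124, 126, 117, 112, 123, 131, 130, 128, 134]
156 [99, 96, 112, 131, 154, 157, 134, 128, 135, 118, 111, 134, 152, 162, 165, 170, 165, 155, 143, 137]
157 [101, 99, 108, 137, 150, 125, 111, 125, 137, 124, 125, 152, 168, 179, 183, 181, 171, 160, 159, 167]
158 [107, 123, 129, 123, 107, 88, 102, 125, 135, 121, 126, 150, 157, 164, 168, 169, 161, 151, 163, 179]
159 [113, 118, 117, 83, 52, 75, 113, 128, 136, 144, 161, 192, 204, 195, 201, 213, 215, 219, 230, 217]
160 [90, 82, 84, 67, 46, 62, 104, 128, 139, 153, 172, 194, 201, 186, 192, 205, 208, 218, 229, 210]
161 [72,
[... 1265 characters left out ...]
 170, 171, 163, 123]
179 [179, 174, 174, 229, 250, 246, 245, 206, 136, 128, 148, 169, 168, 170, 168, 166, 170, 170, 166, 142]
190 [87, 140, 176, 177, 162, 112, 63, 61, 63, 65, 62, 57, 55, 65, 117, 157, 164, 149, 122, 99]
192 [56, 139, 180, 182, 172, 117, 65, 72, 79, 78, 71, 67, 61, 61, 137, 184, 180, 159, 125, 96]
194 [143, 146, 158, 178, 176, 126, 65, 73, 77, 78, 72, 67, 59, 65, 147, 191, 184, 172, 152, 116]
196 [180, 191, 183, 174, 158, 120, 68, 73, 78, 77, 70, 67, 61, 52, 90, 157, 205, 190, 144, 134]
198 [149, 168, 186, 197, 188, 141, 64, 63, 73, 72, 72, 61, 48, 43, 96, 168, 182, 142, 121, 144]
200 [130, 123, 162, 186, 169, 121, 54, 48, 54, 57, 57, 55, 46, 42, 63, 115, 150, 160, 162, 166]
```

```bash
python3 - <<'E'
from h import *
print('s3 row',proj('side',[.4305,-.3282,.085]))
print('s4 collar',proj('side',[.4301,-.3281,.146]))
for n,rows in(('s3',(220+np.arange(2,14))),('s4',list(range(165,200,2))),('s5',range(152,180,2))):
  im=cv2.imread('pics/%s.png'%n).astype(int)
  c={'s3':236,'s4':232,'s5':258}[n]
  for r in rows: print(n,r,' '.join('%3d/%3d'%(x[2]-x[0],x.sum()//3) for x in im[r,c:c+16]))
E
```

```text
s3 row (np.float64(243.91960596470568), np.float64(228.58497616416096))
s4 collar (np.float64(241.91645874924382), np.float64(200.70142429272494))
s3 222  55/192  44/182  28/150  39/133  39/130  15/103  -2/118   1/142  -1/136  -1/129   1/126   2/122  16/127  28/135  54/142  90/152
s3 223  52/190  50/188  52/179  61/182  60/182  33/152   1/132  -1/137  -1/126  21/137  48/163  61/168  71/160  75/154  81/152  91/157
s3 224  55/197  57/197  61/195  64/193  53/204  26/181   0/138  -3/135   1/126  58/165  88/207  88/209  95/189  95/163  89/155  90/158
s3 225  59/207  60/203  55/186  39/177  30/194  12/164  -4/126  -6/130   1/128  72/183  85/220  75/221  69/206  56/172  60/162  80/170
s3 226  62/205  63/199  49/160  29/150  41/181  26/156  -3/130  -8/135  -1/135  73/192  85/220  68/212  22/217   3/217  18/175  59/148
s3 227  63/205  62/203  64/185  61/180  64/201  48/177   5/134  -8/133   0/127  72/181  88/217  78/208  47/217  33/229  60/204  88/185
s3 228  61/212  59/214  61/213  61/213  62/216  58/194  11/143  -7/136  -3/132  51/156  92/193  90/197  88/191  87/191  89/186  90/187
s3 229  
[... 4286 characters left out ...]
2  14/249  11/250  11/248
s5 170  17/ 93  18/ 86  16/ 88  15/ 89  26/ 83  55/ 87  69/ 99  74/102  72/102  67/ 99  68/ 89  54/ 88  35/172  27/228  21/230  21/229
s5 172  19/ 88  17/ 87  17/ 88  14/ 88  18/ 79  37/ 83  59/101  64/110  61/110  55/110  52/117  43/128  30/162  30/191  28/193  28/190
s5 174  18/ 90  15/ 80  15/ 79  16/ 78  18/ 80  29/113  26/134   6/127  -5/126   0/124  18/159  29/181  31/176  29/183  29/183  29/182
s5 176  36/142  42/156  48/160  58/183  63/205  63/209  52/179   9/128  -5/123   1/124  17/160  29/184  31/182  30/183  29/182  28/182
s5 178  58/210  57/211  58/209  29/230  13/241  18/238  23/230  14/179  -4/124  -3/121  16/157  28/184  30/184  30/184  31/182  30/180
```

```bash
cat > rod.py <<'E'
from h import *
def rod(n,rows,c0,c1,bgn='side0'):
    im=cv2.imread('pics/%s.png'%n).astype(float);bg=cv2.imread('pics/%s.png'%bgn).astype(float)
    out=[]
    for r in rows:
        I=im[r,c0:c1];B=bg[r,c0:c1]
        k=np.argmax(np.abs(I-B).sum(1)); 
        F=I[k]
        a=((I-B)*(F-B)).sum(1)/np.maximum(((F-B)**2).sum(1),400)
        a=np.clip(a,0,1); out.append((r,(a*np.arange(c0,c1)).sum()/a.sum(),a.sum()))
        print(n,r,a.round(2),'centre %.2f w %.2f'%out[-1][1:])
E
python3 - <<'E'
from rod import *
rod('s5',range(166,186),258,275)
E
```

```text
s5 166 [0.   0.   0.   0.   0.   0.   1.   0.9  1.   0.74 0.23 0.04 0.08 0.07
 0.05 0.02 0.03] centre 265.93 w 4.15
s5 167 [0.   0.   0.   0.   0.04 0.   1.   0.92 1.   0.91 0.59 0.23 0.04 0.01
 0.   0.01 0.01] centre 266.00 w 4.75
s5 168 [0.   0.   0.   0.   0.22 0.   1.   1.   0.95 1.   1.   0.8  0.2  0.01
 0.01 0.03 0.03] centre 266.45 w 6.24
s5 169 [0.12 0.09 0.   0.   0.32 0.93 0.94 0.94 0.9  0.94 1.   0.95 0.31 0.03
 0.04 0.04 0.05] centre 265.95 w 7.60
s5 170 [0.06 0.03 0.06 0.   0.22 1.   0.9  0.88 0.91 0.93 1.   1.   0.36 0.04
 0.05 0.05 0.05] centre 266.12 w 7.55
s5 171 [0.02 0.   0.   0.   0.07 1.   0.99 0.94 0.94 0.99 1.   1.   0.42 0.05
 0.06 0.08 0.08] centre 266.41 w 7.65
s5 172 [0.   0.   0.   0.   0.   0.   1.   1.   1.   1.   1.   0.83 0.36 0.11
 0.12 0.14 0.11] centre 267.07 w 6.67
s5 173 [0.   0.   0.   0.   0.   0.   0.   1.   0.9  1.   0.71 0.28 0.15 0.14
 0.19 0.16 0.18] centre 267.55 w 4.72
s5 174 [0.   0.   0.   0.   0.   0.   0.55 0.92 0.98 1.   0.51 0.14 0.16 0.14
 0.15 0.16 0.16] centre 267.05 w 4.89
s5 175 [0.   0.   0.   0.25 0.2  0.14 0.21 0.83 1.   1. 
[... 514 characters left out ...]
20 w 4.34
s5 180 [0.11 0.16 0.22 0.12 0.05 0.04 0.03 0.31 1.   1.   0.51 0.17 0.16 0.19
 0.19 0.16 0.19] centre 266.73 w 4.60
s5 181 [0.19 0.3  0.26 0.3  0.12 0.09 0.1  0.41 1.   1.   0.7  0.36 0.39 0.35
 0.27 0.37 0.28] centre 266.80 w 6.50
s5 182 [0.12 0.17 0.   1.   0.23 0.24 0.3  0.47 0.   0.   0.   0.   0.   0.
 0.19 0.   0.  ] centre 262.79 w 2.72
s5 183 [0.42 0.37 1.   0.48 0.33 0.31 0.33 0.36 0.   0.   0.   0.   0.   0.
 0.   0.   0.  ] centre 261.11 w 3.59
s5 184 [0.28 0.29 0.62 0.07 0.28 0.3  0.35 0.3  0.   0.   0.16 0.34 1.   0.7
 0.84 0.6  0.97] centre 268.04 w 7.10
s5 185 [0.31 0.38 1.   0.   0.   0.   0.   0.   0.   0.   0.27 0.26 0.29 0.34
 0.32 0.29 0.34] centre 265.91 w 3.80
```

{"fn": "play_rows", "kwargs": {"commands": [0,0,0,0.0003,0.0012,0.005,8,0,0,0,0.0003,0.0012,0.012,8,0,0,0,0.0003,0.0012,0.017,8,0,0,0,0.0003,0.0012,0.018,8,0,0,0,0.0003,0.0012,0.018,8,0,0,0,0.0003,0.0012,0.018,8]}}

```text
t: 6.95
tool_pos: [0.5449, -0.1307, 0.3827]
eef_rot: [-3.094, -0.541, -0.001]
ft_force: [-0.2, -0.5, -1.3]
width: 0.132
```

```bash
python3 - <<'E'
from h import *
im,d=robot.camera('side')
save(im,'s6.png')
go([.5448,-.1307,.3817])
u,v=270,180
cv2.imwrite('pics/s6c.png',cv2.resize(im[v-25:v+25,u-25:u+25,::-1],(600,600),interpolation=0))
from rod import *
rod('s6',range(176,193),258,277)
E
```

```text
t 7.0 pos [ 0.5449  -0.13066  0.38279] tilt z [ 6.10e-04  1.14e-03 -1.00e+00] F [ 1.22 -0.38 -1.06] T [ 0.04  -0.044 -0.019] w 0.133
turn [-0.0009 -0.001   0.0053] shift [-1.00e-04  1.00e-05  1.09e-03]
s6 176 [0.13 0.11 0.12 0.1  0.13 0.49 1.   1.   0.95 0.96 0.96 0.98 0.9  0.38
 0.08 0.08 0.11 0.1  0.09] centre 266.82 w 8.67
s6 177 [0.08 0.09 0.08 0.06 0.06 0.38 1.   0.96 0.85 0.85 0.87 0.95 0.91 0.42
 0.1  0.09 0.1  0.12 0.1 ] centre 267.11 w 8.07
s6 178 [0.09 0.1  0.08 0.05 0.02 0.34 1.   1.   1.   1.   1.   1.   0.97 0.43
 0.1  0.11 0.13 0.12 0.14] centre 267.24 w 8.65
s6 179 [0.07 0.08 0.08 0.05 0.01 0.08 0.26 0.57 1.   1.   1.   0.79 0.45 0.22
 0.11 0.12 0.12 0.15 0.12] centre 267.62 w 6.28
s6 180 [0.1  0.16 0.23 0.09 0.03 0.02 0.   0.29 1.   1.   1.   0.49 0.12 0.12
 0.14 0.14 0.19 0.16 0.16] centre 267.44 w 5.45
s6 181 [0.1  0.16 0.2  0.15 0.07 0.05 0.04 0.41 1.   1.   0.91 0.43 0.1  0.14
 0.12 0.16 0.14 0.16 0.15] centre 267.15 w 5.48
s6 182 [0.12 0.1  0.18 0.15 0.07 0.07 0.08 0.46 1.   1.   1.   0.65 0.24 0.16
 0.13 0.16 0.17 0.17 0.24] centre 267.49 w 6.14
s6 183 [0.1  0.0
[... 537 characters left out ...]
   0.   1.   0.29 0.12 0.1
 0.12 0.12 0.12 0.15 0.19] centre 266.52 w 4.11
s6 188 [0.14 0.17 0.19 0.21 0.16 0.51 0.89 1.   1.   1.   0.82 0.65 0.63 0.34
 0.08 0.1  0.11 0.11 0.11] centre 266.42 w 8.21
s6 189 [0.16 0.1  0.08 0.08 0.1  0.5  0.9  1.   0.91 0.79 0.85 0.92 0.92 0.65
 0.21 0.08 0.09 0.08 0.1 ] centre 267.04 w 8.51
s6 190 [0.18 0.14 0.1  0.07 0.09 0.46 1.   0.96 0.87 0.79 0.84 0.93 1.   0.95
 0.26 0.1  0.08 0.1  0.16] centre 267.25 w 9.08
s6 191 [0.   0.14 0.1  0.1  0.11 0.37 1.   1.   1.   1.   1.   1.   1.   0.
 0.12 0.11 0.11 0.17 0.16] centre 267.04 w 8.51
s6 192 [0.   0.15 0.12 0.11 0.12 0.32 1.   1.   1.   1.   0.98 1.   0.62 0.
 0.13 0.09 0.1  0.12 0.19] centre 266.86 w 8.05
```

View pics/s6c.png

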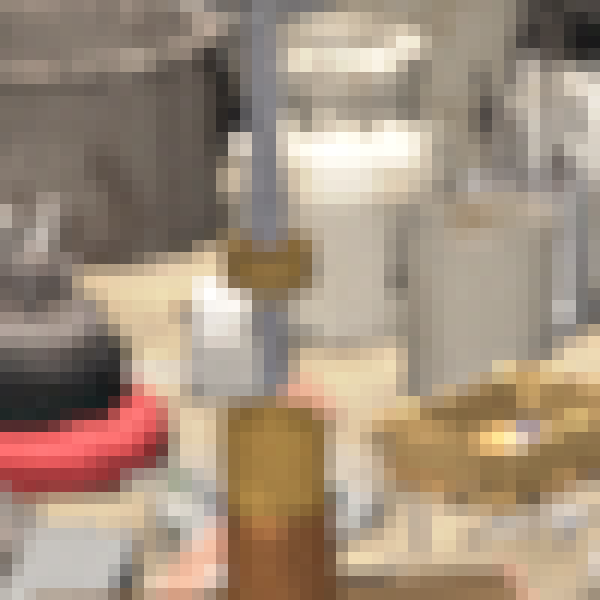

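{"fn": "play_rows", "kwargs": {"commands": [0,0,0,0,0,0.001,8,0,0,0,0,0,0.002,8,0,0,0,0,0,0.003,8,0,0,0,0,0,0.004,8,0,0,0,0,0,0.004,8]}}

```text
t: 7.5
tool_pos: [0.5448, -0.1306, 0.3785]
eef_rot: [-3.093, -0.541, -0.001]
ft_force: [-0.7, -0.6, -1.4]
width: 0.132
```

{"fn": "play_rows", "kwargs": {"commands": [0,0,0,0,0,0.0005,8,0,0,0,0,0,0.001,8,0,0,0,0,0,0.001,8]}}

```text
t: 7.8
tool_pos: [0.5448, -0.1307, 0.3775]
eef_rot: [-3.093, -0.541, -0.001]
ft_force: [0.3, 0.5, -1.1]
width: 0.13
```

{"fn": "play_rows", "kwargs": {"commands": [0,0,0,0,0,0.0005,8,0,0,0,0,0,0.001,8,0,0,0,0,0,0.001,8]}}

```text
t: 8.1
tool_pos: [0.5448, -0.1306, 0.3764]
eef_rot: [-3.093, -0.541, -0.001]
ft_force: [0.2, 1.3, -0.8]
width: 0.129
```

{"fn": "play_rows", "kwargs": {"commands": [0,0,0,0,0,0.0005,8,0,0,0,0,0,0.001,8,0,0,0,0,0,0.001,8]}}

```text
t: 8.4
tool_pos: [0.5448, -0.1305, 0.3754]
eef_rot: [-3.093, -0.541, -0.001]
ft_force: [-0.4, 1.7, -1.1]
width: 0.134
```

{"fn": "play_rows", "kwargs": {"commands": [0,0,0,0,0,0.0005,8,0,0,0,0,0,0.001,8,0,0,0,0,0,0.001,8]}}

```text
t: 8.7
tool_pos: [0.5448, -0.1305, 0.3742]
eef_rot: [-3.093, -0.541, -0.001]
ft_force: [-0.3, 1.3, 0.5]
width: 0.132
```

{"fn": "play_rows", "kwargs": {"commands": [0,0,0,0.0003,-0.0007,0,8,0,0,0,0.0003,-0.0007,0.001,8,0,0,0,0.0003,-0.0007,0.002,8,0,0,0,0.0003,-0.0007,0.002,8]}}

```text
t: 9.1
tool_pos: [0.5448, -0.1297, 0.3719]
eef_rot: [-3.093, -0.54, 0.0]
ft_force: [-0.5, -0.4, -0.2]
width: 0.129
```

```bash
python3 - <<'E'
from h import *
F=[];T=[]
for _ in range(4):
    im,d=robot.camera('side');o=robot.get_obs();F.append(o['ft_force']);T.append(o['torque'])
print(np.mean(F,0),np.mean(T,0))
save(im,'s7.png')
go([.5448,-.1300,.370])
u,v=270,180
cv2.imwrite('pics/s7c.png',cv2.resize(im[v-25:v+25,u-25:u+25,::-1],(600,600),interpolation=0))
E
```

```text
[ 0.00696674 -0.02265347 -1.2466846 ] [0.00613081 0.01434486 0.02261691]
t 9.3 pos [ 0.54486 -0.12974  0.37224] tilt z [ 8.00e-05  1.91e-03 -1.00e+00] F [ 1.13  0.03 -1.67] T [ 0.005  0.036 -0.053] w 0.133
turn [-0.0018 -0.0007  0.0052] shift [-0.00015  0.00023  0.00224]
```

View pics/s7c.png

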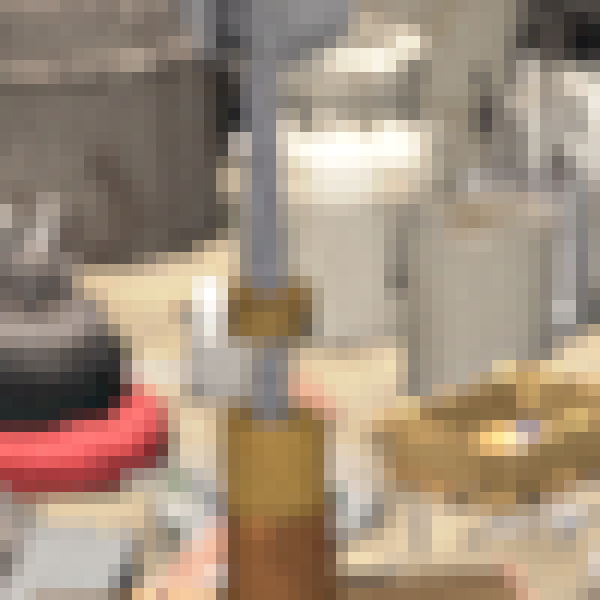

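{"fn": "play_rows", "kwargs": {"commands": [0,0,0,0,0,0.0015,8,0,0,0,0,0,0.003,8,0,0,0,0,0,0.0045,8,0,0,0,0,0,0.006,8,0,0,0,0,0,0.006,8]}}

```text
t: 9.8
tool_pos: [0.5448, -0.1297, 0.3659]
eef_rot: [-3.093, -0.541, 0.0]
ft_force: [0.3, 0.2, -1.3]
width: 0.134
```

{"fn": "play_rows", "kwargs": {"commands": [0,0,0,0,0,0.0015,8,0,0,0,0,0,0.003,8,0,0,0,0,0,0.0045,8,0,0,0,0,0,0.006,8,0,0,0,0,0,0.006,8]}}

```text
t: 10.3
tool_pos: [0.5447, -0.1297, 0.3596]
eef_rot: [-3.092, -0.54, 0.001]
ft_force: [-0.2, 0.4, -1.3]
width: 0.132
```

{"fn": "play_rows", "kwargs": {"commands": [0,0,0,0,0,0.0008,8,0,0,0,0,0,0.0016,8,0,0,0,0,0,0.0024,8,0,0,0,0,0,0.003,8,0,0,0,0,0,0.003,8]}}

```text
t: 10.8
tool_pos: [0.5447, -0.1296, 0.3565]
eef_rot: [-3.092, -0.54, 0.001]
ft_force: [-0.7, 0.4, -1.6]
width: 0.132
```

{"fn": "play_rows", "kwargs": {"commands": [0,0,0,0,0,0.0005,8,0,0,0,0,0,0.001,8,0,0,0,0,0,0.0015,8,0,0,0,0,0,0.002,8,0,0,0,0,0,0.002,8]}}

```text
t: 11.3
tool_pos: [0.5447, -0.1296, 0.3544]
eef_rot: [-3.092, -0.54, 0.001]
ft_force: [-0.4, 0.1, -1.1]
width: 0.132
```

{"fn": "play_rows", "kwargs": {"commands": [0,0,0,0,0,0.0004,8,0,0,0,0,0,0.0008,8,0,0,0,0,0,0.0012,8,0,0,0,0,0,0.0012,8]}}

```text
t: 11.7
tool_pos: [0.5449, -0.1296, 0.3539]
eef_rot: [-3.092, -0.541, -0.0]
ft_force: [-1.7, 1.5, 5.1]
width: 0.128
```

{"fn": "play_rows", "kwargs": {"commands": [0,0,0,0,0,0.0004,8,0,0,0,0,0,0.0008,8,0,0,0,0,0,0.0008,8]}}

```text
t: 12.0
tool_pos: [0.5449, -0.1296, 0.3533]
eef_rot: [-3.092, -0.54, -0.0]
ft_force: [-2.0, 0.4, 5.1]
width: 0.133
```

{"fn": "play_rows", "kwargs": {"commands": [0,0,0,0,0,0.0004,8,0,0,0,0,0,0.0008,8,0,0,0,0,0,0.0008,8]}}

```text
t: 12.3
tool_pos: [0.5449, -0.1296, 0.3524]
eef_rot: [-3.092, -0.541, -0.0]
ft_force: [-2.0, 0.2, 4.3]
width: 0.132
```

{"fn": "play_rows", "kwargs": {"commands": [0,0,0,-0.0002,0,0.0004,8,0,0,0,-0.0002,0,0.0008,8,0,0,0,-0.0002,0,0.001,8]}}

```text
t: 12.6
tool_pos: [0.5447, -0.1297, 0.3514]
eef_rot: [-3.092, -0.54, -0.001]
ft_force: [-0.2, 1.6, 4.8]
width: 0.13
```

{"fn": "play_rows", "kwargs": {"commands": [0,0,0,0,0,0.0004,8,0,0,0,0,0,0.0008,8,0,0,0,0,0,0.001,8]}}

```text
t: 12.9
tool_pos: [0.5447, -0.1297, 0.3504]
eef_rot: [-3.092, -0.54, -0.001]
ft_force: [-2.1, 1.6, 3.3]
width: 0.132
```

{"fn": "play_rows", "kwargs": {"commands": [0,0,0,0,0,0.0004,8,0,0,0,0,0,0.0008,8,0,0,0,0,0,0.001,8]}}

```text
t: 13.2
tool_pos: [0.5447, -0.1297, 0.3493]
eef_rot: [-3.092, -0.54, -0.001]
ft_force: [-1.0, 0.5, 4.7]
width: 0.131
```

{"fn": "play_rows", "kwargs": {"commands": [0,0,0,0,0,0.0004,8,0,0,0,0,0,0.0008,8,0,0,0,0,0,0.001,8]}}

```text
t: 13.5
tool_pos: [0.5447, -0.1297, 0.3482]
eef_rot: [-3.092, -0.541, -0.001]
ft_force: [-1.0, 0.7, 4.1]
width: 0.132
```

{"fn": "play_rows", "kwargs": {"commands": [0,0,0,0,0,0.0004,8,0,0,0,0,0,0.0008,8,0,0,0,0,0,0.001,8]}}

```text
t: 13.8
tool_pos: [0.5447, -0.1297, 0.3472]
eef_rot: [-3.092, -0.54, -0.001]
ft_force: [-1.1, 1.1, 4.0]
width: 0.136
```

{"fn": "play_rows", "kwargs": {"commands": [0,0,0,0,0,0.0004,8,0,0,0,0,0,0.0008,8,0,0,0,0,0,0.001,8]}}

```text
t: 14.1
tool_pos: [0.5447, -0.1297, 0.3462]
eef_rot: [-3.092, -0.54, -0.001]
ft_force: [-1.7, 1.5, 4.0]
width: 0.132
```

{"fn": "play_rows", "kwargs": {"commands": [0,0,0,0,0,0.0004,8,0,0,0,0,0,0.0008,8,0,0,0,0,0,0.001,8]}}

```text
t: 14.4
tool_pos: [0.5447, -0.1297, 0.3451]
eef_rot: [-3.092, -0.54, -0.001]
ft_force: [-1.3, 0.7, 3.6]
width: 0.13
```

{"fn": "play_rows", "kwargs": {"commands": [0,0,0,0,0,0.0004,8,0,0,0,0,0,0.0008,8,0,0,0,0,0,0.001,8]}}

```text
t: 14.7
tool_pos: [0.5447, -0.1297, 0.344]
eef_rot: [-3.092, -0.541, -0.001]
ft_force: [-0.8, 1.0, 4.2]
width: 0.134
```

{"fn": "play_rows", "kwargs": {"commands": [0,0,0,0,0,0.0004,8,0,0,0,0,0,0.0008,8,0,0,0,0,0,0.001,8]}}

```text
t: 15.0
tool_pos: [0.5447, -0.1297, 0.343]
eef_rot: [-3.092, -0.541, -0.0]
ft_force: [-1.1, 0.9, 4.6]
width: 0.131
```

{"fn": "play_rows", "kwargs": {"commands": [0,0,0,0,0,0.0004,8,0,0,0,0,0,0.0008,8,0,0,0,0,0,0.001,8]}}

```text
t: 15.3
tool_pos: [0.5447, -0.1296, 0.3419]
eef_rot: [-3.092, -0.54, -0.001]
ft_force: [-1.0, 1.3, 4.1]
width: 0.131
```

{"fn": "play_rows", "kwargs": {"commands": [0,0,0,0,0,0.0004,8,0,0,0,0,0,0.0008,8,0,0,0,0,0,0.001,8]}}

```text
t: 15.6
tool_pos: [0.5447, -0.1297, 0.3408]
eef_rot: [-3.092, -0.54, -0.0]
ft_force: [-1.4, 0.8, 3.8]
width: 0.132
```

```bash
python3 - <<'E'
from h import *
im,d=robot.camera('side')
save(im,'s8.png')
go([.5448,-.1300,.3367])
u,v=270,170
cv2.imwrite('pics/s8c.png',cv2.resize(im[v-25:v+25,u-25:u+25,::-1],(600,600),interpolation=0))
E
```

```text
t 15.65 pos [ 0.54471 -0.12963  0.34086] tilt z [-1.30e-04  2.45e-03 -1.00e+00] F [-1.77  1.64  4.11] T [0.307 0.229 0.03 ] w 0.132
turn [-0.0023 -0.0007  0.0052] shift [-4.00e-05  3.90e-04  4.15e-03]
```

View pics/s8c.png

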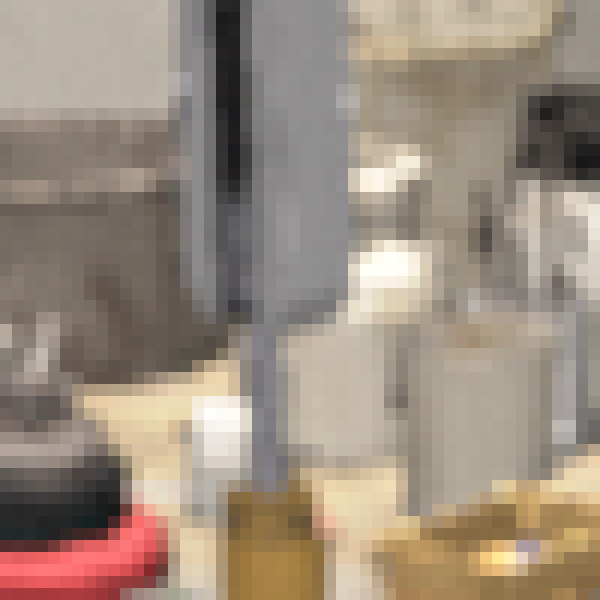

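{"fn": "play_rows", "kwargs": {"commands": [0,0,0,0,0,0.0004,8,0,0,0,0,0,0.0008,8,0,0,0,0,0,0.001,8]}}

```text
t: 15.95
tool_pos: [0.5448, -0.1297, 0.3401]
eef_rot: [-3.092, -0.54, -0.001]
ft_force: [-1.9, 1.4, 5.9]
width: 0.133
```

{"fn": "play_rows", "kwargs": {"commands": [0,0,0,0,0,0.0004,8,0,0,0,0,0,0.0008,8,0,0,0,0,0,0.001,8]}}

```text
t: 16.25
tool_pos: [0.5449, -0.1297, 0.34]
eef_rot: [-3.093, -0.541, -0.001]
ft_force: [-2.6, 2.1, 7.6]
width: 0.13
```

{"fn": "play_rows", "kwargs": {"commands": [0,0,0,0,0,0.0004,8,0,0,0,0,0,0.0008,8,0,0,0,0,0,0.001,8]}}

```text
t: 16.55
tool_pos: [0.5451, -0.1298, 0.3399]
eef_rot: [-3.093, -0.541, -0.002]
ft_force: [-3.6, 1.9, 8.8]
width: 0.131
```

{"fn": "play_rows", "kwargs": {"commands": [0,0,0,-0.0002,0,0.0006,8,0,0,0,-0.0002,0,0.0012,8,0,0,0,-0.0002,0,0.0015,8,0,0,0,-0.0002,0,0.0015,8]}}

```text
t: 16.95
tool_pos: [0.5452, -0.1299, 0.3398]
eef_rot: [-3.093, -0.541, -0.003]
ft_force: [-3.5, 3.0, 11.2]
width: 0.133
```

```bash
python3 - <<'E'
from h import *
for k in range(5):
  im,d=robot.camera('side')
  o=robot.get_obs();print(o['t'],o['tool_pos'].round(5),o['ft_force'].round(2))
save(im,'s9.png')
E
```

```text
17.0 [ 0.54522 -0.12988  0.33982] [-3.02  2.97 10.36]
17.05 [ 0.54523 -0.12987  0.33982] [-3.39  2.6   9.32]
17.1 [ 0.54523 -0.12986  0.3398 ] [-3.72  2.08  9.98]
17.15 [ 0.54522 -0.12988  0.33982] [-3.04  2.69 10.74]
17.2 [ 0.54522 -0.12986  0.3398 ] [-2.36  3.19 10.35]
```

{"fn": "play_rows", "kwargs": {"commands": [0,0,0,-0.0003,0,-0.001,8,0,0,0,-0.0005,0,-0.004,8,0,0,0,-0.0005,0,-0.012,8,0,0,0,-0.0005,0,-0.024,8,0,0,0,-0.0005,0,-0.038,8,0,0,0,-0.0005,0,-0.052,8,0,0,0,-0.0005,0,-0.06,8,0,0,0,-0.0005,0,-0.062,8]}}

```text
t: 18.0
tool_pos: [0.5449, -0.1303, 0.4038]
eef_rot: [3.094, 0.541, 0.007]
ft_force: [-1.2, 0.8, -1.7]
width: 0.132
```

{"fn": "play_rows", "kwargs": {"commands": [0,0,0,0,0,0,8,0,0,0,0,0,0,8]}}

```text
t: 18.2
tool_pos: [0.5448, -0.1303, 0.4036]
eef_rot: [-3.095, -0.541, -0.006]
ft_force: [1.0, 0.6, -1.7]
width: 0.134
```

```bash
python3 - <<'E'
from h import *
im,d=robot.camera('side')
save(im,'s10.png')
go([.4303,-.3282,.4017])
u,v=268,170
cv2.imwrite('pics/s10c.png',cv2.resize(im[v-25:v+25,u-25:u+25,::-1],(600,600),interpolation=0))
E
```

```text
t 18.25 pos [ 0.54477 -0.13029  0.40328] tilt z [ 3.3000e-03  9.1000e-04 -9.9999e-01] F [ 0.94  0.96 -0.5 ] T [-0.014 -0.032  0.028] w 0.133
turn [ 0.0003 -0.0034  0.0052] shift [-0.17483  0.14734  0.00102]
```

View pics/s10c.png

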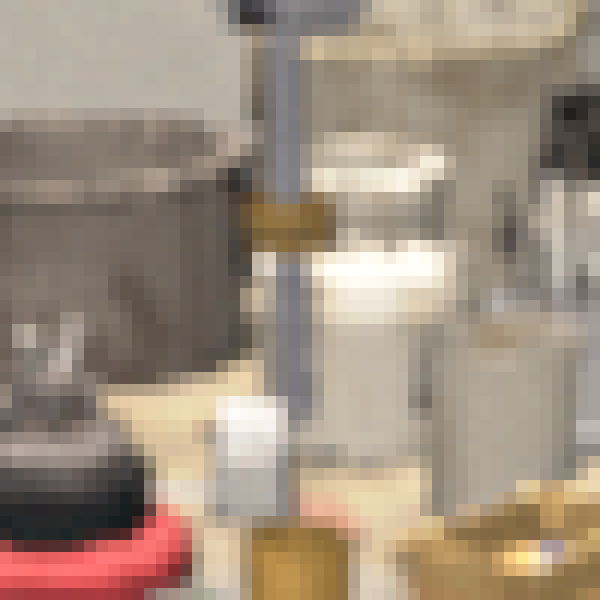

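{"fn": "play_rows", "kwargs": {"commands": [0,-0.0015,0,-0.012,0.01,0,8,0,-0.0015,0,-0.04,0.034,0,8,0,-0.0015,0,-0.075,0.064,0,8,0,-0.0015,0,-0.11,0.093,0,8,0,-0.0015,0,-0.14,0.119,0,8,0,-0.0015,0,-0.162,0.137,0,8,0,-0.0015,0,-0.1748,0.1473,0,8,0,-0.0015,0,-0.1748,0.1473,0,8]}}

```text
t: 19.05
tool_pos: [0.4292, -0.3296, 0.4024]
eef_rot: [-3.095, -0.536, -0.002]
ft_force: [-0.0, 0.3, -0.2]
width: 0.136
```

{"fn": "play_rows", "kwargs": {"commands": [0,0,0,0,0,0,8,0,0,0,0,0,0,8]}}

```text
t: 19.25
tool_pos: [0.4296, -0.3288, 0.4021]
eef_rot: [-3.094, -0.538, -0.002]
ft_force: [0.4, -0.3, -1.1]
width: 0.13
```

```bash
python3 - <<'E'
from h import *
im,d=robot.camera('side')
save(im,'s11.png')
go([.4305,-.3282,.325])
u,v=243,200
cv2.imwrite('pics/s11c.png',cv2.resize(im[v-50:v+50,u-50:u+50,::-1],(600,600),interpolation=2))
E
```

```text
t 19.3 pos [ 0.42967 -0.32875  0.40221] tilt z [ 0.00119  0.00124 -1.     ] F [ 0.79 -0.13 -2.15] T [0.021 0.011 0.015] w 0.133
turn [-0.0008 -0.0015  0.0037] shift [ 0.00084 -0.00018  0.07721]
```

View pics/s11c.png

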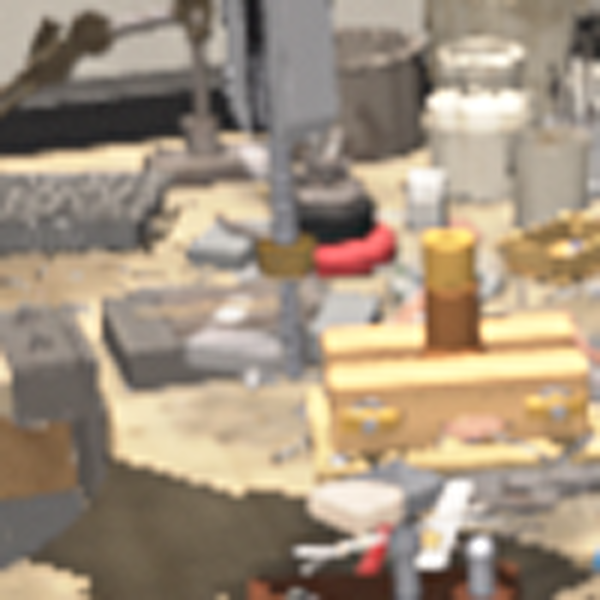

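{"fn": "play_rows", "kwargs": {"commands": [0,0,0,0.0008,-0.0002,0.01,8,0,0,0,0.0008,-0.0002,0.03,8,0,0,0,0.0008,-0.0002,0.05,8,0,0,0,0.0008,-0.0002,0.066,8,0,0,0,0.0008,-0.0002,0.074,8,0,0,0,0.0008,-0.0002,0.077,8,0,0,0,0.0008,-0.0002,0.077,8]}}

```text
t: 20.0
tool_pos: [0.4307, -0.328, 0.3251]
eef_rot: [-3.094, -0.539, -0.002]
ft_force: [-0.2, 0.3, -1.5]
width: 0.132
```

{"fn": "play_rows", "kwargs": {"commands": [0,0,0,0,0,0,8,0,0,0,0,0,0,8]}}

```text
t: 20.2
tool_pos: [0.4309, -0.3281, 0.326]
eef_rot: [3.095, 0.54, 0.004]
ft_force: [0.7, 0.8, -1.3]
width: 0.133
```

```bash
python3 - <<'E'
from h import *
im,d=robot.camera('side')
save(im,'s12.png')
go([.4305,-.3282,.3197])
u,v=243,230
cv2.imwrite('pics/s12c.png',cv2.resize(im[v-25:v+25,u-25:u+25,::-1],(600,600),interpolation=0))
E
```

```text
t 20.25 pos [ 0.43086 -0.32812  0.32591] tilt z [ 2.12e-03  2.80e-04 -1.00e+00] F [ 0.64 -0.13 -1.09] T [0.018 0.051 0.033] w 0.131
turn [ 0.0005 -0.0021  0.0043] shift [-3.80e-04 -5.00e-05  6.21e-03]
```

View pics/s12c.png

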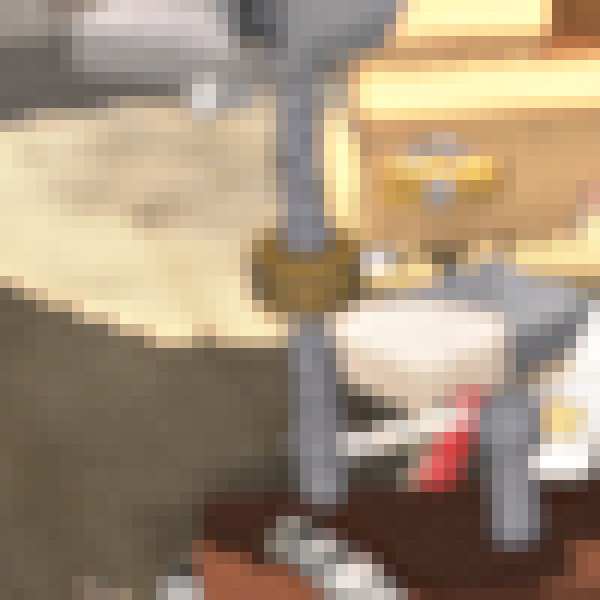

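{"fn": "play_rows", "kwargs": {"commands": [0,0,0,-0.0004,0,0.002,8,0,0,0,-0.0004,0,0.004,8,0,0,0,-0.0004,0,0.006,8,0,0,0,-0.0004,0,0.008,8,0,0,0,-0.0004,0,0.009,8,0,0,0,-0.0004,0,0.009,8]}}

```text
t: 20.85
tool_pos: [0.4305, -0.3282, 0.3166]
eef_rot: [-3.095, -0.54, -0.003]
ft_force: [-0.4, -0.8, -1.7]
width: 0.13
```

{"fn": "play_rows", "kwargs": {"commands": [0,0,0,0,0,0.001,8,0,0,0,0,0,0.002,8,0,0,0,0,0,0.002,8]}}

```text
t: 21.15
tool_pos: [0.4304, -0.3282, 0.3144]
eef_rot: [-3.094, -0.539, -0.003]
ft_force: [-0.1, -0.1, -1.7]
width: 0.133
```

{"fn": "play_rows", "kwargs": {"commands": [0,0,0,0,0,0.001,8,0,0,0,0,0,0.002,8,0,0,0,0,0,0.002,8]}}

```text
t: 21.45
tool_pos: [0.4304, -0.3281, 0.3123]
eef_rot: [-3.094, -0.539, -0.002]
ft_force: [-0.7, 0.3, -1.8]
width: 0.131
```

{"fn": "play_rows", "kwargs": {"commands": [0,0,0,0,0,0.0015,8,0,0,0,0,0,0.003,8,0,0,0,0,0,0.0045,8,0,0,0,0,0,0.006,8,0,0,0,0,0,0.006,8]}}

```text
t: 21.95
tool_pos: [0.4303, -0.328, 0.3059]
eef_rot: [-3.094, -0.539, -0.002]
ft_force: [-0.8, -0.8, -1.9]
width: 0.135
```

{"fn": "play_rows", "kwargs": {"commands": [0,0,0,0,0,0.0015,8,0,0,0,0,0,0.003,8,0,0,0,0,0,0.0045,8,0,0,0,0,0,0.006,8,0,0,0,0,0,0.006,8]}}

```text
t: 22.45
tool_pos: [0.4303, -0.3279, 0.2996]
eef_rot: [-3.093, -0.539, -0.001]
ft_force: [-0.6, 0.1, -1.0]
width: 0.129
```

{"fn": "play_rows", "kwargs": {"commands": [0,0,0,0,0,0.0006,8,0,0,0,0,0,0.0012,8,0,0,0,0,0,0.0018,8,0,0,0,0,0,0.0018,8]}}

```text
t: 22.85
tool_pos: [0.4302, -0.3279, 0.2977]
eef_rot: [-3.093, -0.539, -0.001]
ft_force: [-0.1, -0.1, -0.5]
width: 0.132
```

{"fn": "play_rows", "kwargs": {"commands": [0,0,0,0,0,0.0004,8,0,0,0,0,0,0.0008,8,0,0,0,0,0,0.0008,8]}}

```text
t: 23.15
tool_pos: [0.4303, -0.3279, 0.2969]
eef_rot: [-3.093, -0.539, -0.001]
ft_force: [-0.5, 0.2, -0.6]
width: 0.134
```

{"fn": "play_rows", "kwargs": {"commands": [0,0,0,0,0,0.0004,8,0,0,0,0,0,0.0006,8,0,0,0,0,0,0.0006,8]}}

```text
t: 23.45
tool_pos: [0.4303, -0.328, 0.2967]
eef_rot: [-3.093, -0.539, -0.002]
ft_force: [-0.1, 0.8, 1.2]
width: 0.132
```

{"fn": "play_rows", "kwargs": {"commands": [0,0,0,0,0,0.0004,8,0,0,0,0,0,0.0006,8,0,0,0,0,0,0.0006,8]}}

```text
t: 23.75
tool_pos: [0.4304, -0.3281, 0.2964]
eef_rot: [-3.094, -0.539, -0.002]
ft_force: [-1.4, 1.5, 3.5]
width: 0.136
```

{"fn": "play_rows", "kwargs": {"commands": [0,0,0,0,0,-0.0004,14,0,0,0,0,0,-0.0004,18,0,0,0,0,0,-0.0004,30,0,0,0,0,0,-0.0004,40,0,0,0,0,0,-0.0004,45,0,0,0,0,0,-0.0004,45,0,0,0,0,0,-0.0004,45]}}

```text
t: 24.45
tool_pos: [0.4304, -0.3281, 0.2968]
eef_rot: [-3.094, -0.539, -0.002]
ft_force: [-0.5, 0.1, -0.1]
width: 0.449
```

{"fn": "play_rows", "kwargs": {"commands": [0,0,0,0,0,-0.005,45,0,0,0,0,0,-0.02,45,0,0,0,0,0,-0.04,45,0,0,0,0,0,-0.06,45,0,0,0,0,0,-0.09,45,0,0,0,0,0,-0.12,45,0,0,0,0,0,-0.12,45]}}

```text
t: 25.15
tool_pos: [0.431, -0.329, 0.4233]
eef_rot: [3.087, 0.538, 0.011]
ft_force: [0.6, -0.9, 0.0]
width: 0.45
```

{"fn": "play_rows", "kwargs": {"commands": [0,0,0,-0.03,0.02,0,45,0,0,0,-0.07,0.05,0,45,0,0,0,-0.11,0.08,0,45,0,0,0,-0.15,0.11,0,45,0,0,0,-0.18,0.13,0,45,0,0,0,-0.2,0.14,0,45,0,0,0,-0.2,0.14,0,45]}}

```text
t: 25.85
tool_pos: [0.2882, -0.53, 0.4228]
eef_rot: [3.089, 0.533, 0.01]
ft_force: [0.3, -0.1, 0.0]
width: 0.45
```

```bash
python3 - <<'E'
from h import *
im,d=robot.camera('side');im2,_=robot.camera('top')
save(im,'s13.png');save(im2,'t13.png')
go([.4305,-.3282,.3197])
u,v=243,230
p=cv2.resize(im[v-25:v+25,u-25:u+25,::-1],(400,400),interpolation=0)
u,v=295,266
q=cv2.resize(im2[v-25:v+25,u-25:u+25,::-1],(400,400),interpolation=0)
cv2.imwrite('pics/c13.png',np.hstack([p,q]))
for n in('side','top'):
  for q in('gauge_tip','collar_face','bead_box','lighter','ring_clamp'):
    for r in robot.mark_of(n,q)[:1]: print(n,q,round(r['conf'],2),toworld(n,r['centre']).round(4))
for h in (.024,.034,.039,.044): print(h,proj('side',[.4303,-.328,.013+h]))
E
```

```text
t 25.95 pos [ 0.29012 -0.52817  0.42293] tilt z [ 0.00822 -0.00549 -0.99995] F [0.5  0.21 0.22] T [-0.044  0.003  0.056] w 0.45
turn [ 0.0079 -0.0059  0.0038] shift [ 0.19909 -0.1416   0.10329]
side collar_face 0.57 [ 0.4321 -0.3292  0.0575]
side bead_box 0.82 [ 0.6906 -0.227  -0.0024]
side lighter 0.73 [ 0.5676 -0.3129 -0.0014]
side ring_clamp 0.77 [ 0.4448 -0.4558  0.0033]
top gauge_tip 0.74 [ 0.4323 -0.3303  0.036 ]
top collar_face 0.38 [ 0.4336 -0.3318  0.0548]
top bead_box 0.85 [ 0.6903 -0.2289 -0.0018]
top lighter 0.55 [ 0.574  -0.3114 -0.0015]
top ring_clamp 0.98 [ 0.4474 -0.4524 -0.0029]
0.024 (np.float64(245.16466824154884), np.float64(249.45031442361991))
0.034 (np.float64(244.88455170065689), np.float64(245.17365925981662))
0.039 (np.float64(244.74374196486337), np.float64(243.02073058234484))
0.044 (np.float64(244.60242969530594), np.float64(240.8580077411869))
```

View pics/c13.png

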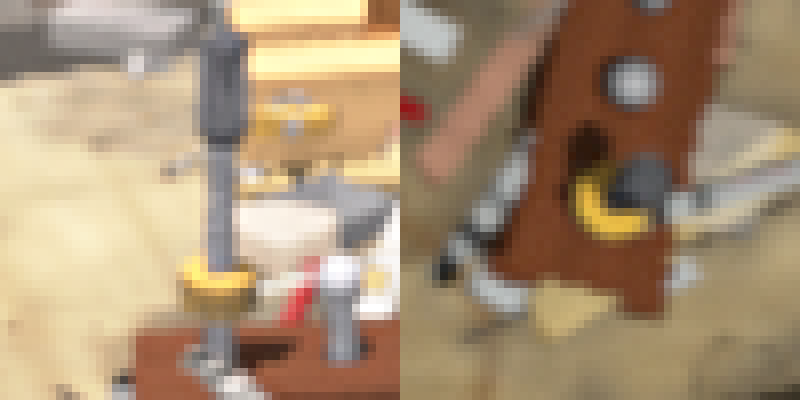

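{"fn": "play_rows", "kwargs": {"commands": [0,0,0,0,0,0,45,0,0,0,0,0,0,45,0,0,0,0,0,0,45]}}

```text
t: 26.75
tool_pos: [0.2904, -0.5282, 0.4235]
eef_rot: [3.087, 0.539, 0.011]
ft_force: [0.9, -0.4, -0.7]
width: 0.449
```

```bash
python3 -c "
from h import *
print(robot.job_done(), robot.get_obs()['t'])"
```

```text
the job is handed in; nothing more can be done
the job is handed in; nothing more can be done
```

I measured the bore and stood the gauge back in its socket with the collar where the rim left it. I handed the job in at about 27 s of the 62 s allowed; no verdict was reported.

- **Bore:** the collar met the rim at a TCP height of about 0.354 m. It then slid under a steady push of about 5 N. The rod stopped on the bottom at about 0.340 m, which puts the bore at roughly 39 mm deep. The highest wrist force I read was about 11 N; the limit on the wood is 25 N.
- **Grip:** the rod touched the socket bottom at the same TCP height as when I first gripped it, 0.2967 m. So the gauge did not slip in the fingers, and the collar should match the bore depth. The side view agrees, with the collar about 38–39 mm above the tip.
- **End state:** in the last pictures the gauge stands upright and released, with the collar clear of the stand and the arm well away.
- **Other tools:** the bead box, lighter and ring clamp were found within about 5 mm of where they started, which is about the networks' error.
- **Checks that disagreed:**
  - The top and side cameras differed by about 1–2 mm in x on the bore mouth. I took a value between them and then corrected y by feel, after the tip touched the rim at about 1.5 N.
  - After the gauge was back, the networks put the tip at z = 36 mm and the collar face at 55–58 mm. I expected 13 mm and 52 mm. I trusted the contact heights and pictures over these.

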